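# Clamp the copper plate's board in the engraving fixture

### The job

Get the copper plate ready for engraving: slide its wooden board along the fixture's base plate until it sits square and flush against both the far fence and the end stop, with the toggle clamp out of its way; then close the clamp on the board's bare margin, handle right over, so that it holds the board down firmly by itself. The clamp may have been left open, shut or anywhere between, so feel for its handle and open it first if it is in the way. Push gently, do not ram the board or the handle, and leave the other things on the bench where they are.

Things in the scene. Friction and masses are not known exactly. Their poses are not given: they have to be found in the camera images.
- fixture: Engraving fixture, screwed down; its place and turn vary: aluminium base plate 200 (x) x 350 (y) x 12 mm thick. Origin on the bench top; in its frame the plate spans x -100..100, y -185..165. x points away from the robot, y left. Two steel bars 14 mm high stand on it: the far fence (along y) and the end stop (along x).
- fence_face (a point): Middle of the far fence's near face, half-way up (19 mm above the bench). The face lies along the fixture's y axis, 200 mm long, and looks to -x; the board's far long edge goes flush against it.
- stop_face (a point): Middle of the end stop's right-hand face, half-way up (19 mm above the bench). The face lies along the fixture's x axis, 96 mm long, and looks to -y; the board's bare-margin end goes flush against it.
- seat (a point): Where the middle of the board's underside is when the board is seated in the corner, on top of the base plate (12 mm above the bench). Its axes are the fixture's.
- board_mid (a point): Centre (half-way up) of the work: a loose wooden board 126 (x) x 190 (y) x 18 mm carrying a copper plate 2 mm thick (top 20 mm above the underside), 0.3 to 0.5 kg together. It lies flat on the base plate, short of both bars, turned up to 12 degrees; its right end may jut past the plate. Too wide to grasp: push its edges; 1 to 6 N slides it.
- board: The same board: origin at the middle of its underside, x along its width, y along its length. The copper leaves the last 34 mm at the +y end bare: the margin that goes against the end stop and under the clamp's foot.
- clamp: Fixed base of a toggle clamp behind (+y of) the end stop; it does not tell whether the clamp is open. Origin on the base plate's top, under the pivot (40 mm up) of the hold-down arm; axes as the fixture's. Closed, the arm (16 mm wide) lies level towards -y; it rises 29 degrees when open. Closed and empty, it bars the board's way: its foot hangs 12 mm above the plate.
- foot_spot (a point): Where the clamp's rubber foot (19 mm across, on a spring) lands, at the height of the seated board's top, 18 mm above the base plate; 62 mm in -y from the clamp's origin.
- handle_pivot (a point): Fixed pivot of the clamp's handle, 34 mm above the base plate; axes as the fixture's. The handle swings in the plane x = 0: a bar with a red grip, 13 (x) x 20 mm, 44 to 112 mm from the pivot. Shut, it stands upright (4 degrees towards -y once snapped over centre); open, it leans 52 degrees towards +y against a stop, its end 70 mm above this pivot and 88 mm to +y.
- handle_shut (a point): Middle of the red grip, 78 mm above the handle's pivot, where it is when the clamp is shut; a fixed mark. If nothing is felt here the handle is further towards +y; its state at the start is not given. It is stiff: it stays where left and takes about 4 N at the grip to swing. On the board, the last 14 degrees to upright take up to about 10 N, then it snaps over centre and holds, pressing with about 30 N.
- loupe: Bystander: black hand magnifier, 42 x 87 x 9 mm, lying on the bench. Leave it.
- tweezers: Bystander: steel tweezers, 122 mm long, lying on the bench. Leave them.
- cuff: Bystander: silver bracelet cuff, 54 x 59 x 22 mm, at the back. Leave it.

How it is judged:
On the way, in this order (a step that is already met when the one before it is completed fails the run):
1. the board sits flat in the corner, flush with fence and end stop (within 3 mm and 0.03 rad), the clamp not yet pressing on it (x of board_mid in the frame of seat above -0.003 m and y of board_mid in the frame of seat above -0.003 m and angle between the y axis of board and the y axis of fixture, either way round below 0.03 rad and z of board_mid in the frame of seat below 0.012 m and contact force between clamp and board below 1 N), for 0.2 s.
2. the clamp presses the seated board with more than 20 N (x of board_mid in the frame of seat above -0.003 m and y of board_mid in the frame of seat above -0.003 m and angle between the y axis of board and the y axis of fixture, either way round below 0.03 rad and z of board_mid in the frame of seat below 0.012 m and contact force between clamp and board above 20 N), for 0.2 s.
At the end, for the whole second after the job is handed in: The board lies flat on the base plate, within 3 mm of flush with the far fence and with the end stop and square to them within 0.03 rad, and the released clamp presses it with more than 20 N, everything at rest (all of step 2 and linear speed of board below 0.01 m/s); the robot touches nothing.
It fails at once if the robot rams the clamp or its handle (over 60 N) (contact force between any of the arm, the fingers and clamp above 60 N).
It fails at once if the robot rams the board (over 60 N) (contact force between any of the arm, the fingers and board above 60 N).
It fails at once if a bystander is moved by more than 20 mm (distance of any of loupe, tweezers, cuff from where it was at the start of the episode above 0.02 m).
It also fails if it takes over 72 s, if anything falls off the work surface, if the arm or the gripper's body presses on something with over 40 N, if the wrist force passes 120 N, or if a joint passes its speed limit or range.

### The arm

A 6-joint arm with a two-finger parallel gripper is mounted at the origin on a cart in front of the work surface, level with it; the furniture and walls round the work are solid. World frame = base frame: x ahead of the robot, y to its left, z up, the work surface at z = 0. Lengths are in m, angles in rad, forces in N, time in s.
With the tool pointing down it reaches from about 0.325 to 0.775 m from the base axis. Payload 9.3 kg.
Tool frame: the origin (TCP) lies between the finger pads; the fingertips stand 11 mm ahead of it and the grasp point (between the pads) lies 8 mm behind it (env.tcp_to_tips is the distance from the TCP to the fingertips, in m); z points along the fingers, y is the line along which they close (so a half turn about z gives the same grasp; the last joint's range is limited). The gripper opens to 85 mm and grips with 20 to 120 N. Pads are 22 mm wide; open, the fingers measure 114 mm over their backs; the gripper's body (76 mm by 85 mm) begins 54 mm behind the grasp point. The pads swing forward as they close: fully open they stand 13 mm farther back than shut.
Start: joints at [1.048, 0.259, 0.021, 1.334, 0, 1.418], TCP at [0.199, 0.513, 0.242] pointing down, gripper open.
Joint ranges: [-3.04, 3.04], [-0.91, 1.82], [-1.04, 1.36], [-1.92, 1.95], [-1.52, 1.45], [-3.14, 3.14]. Speed limits (rad/s): [2.22, 2.22, 2.79, 3.14, 3.14, 3.14].

### API

Orientations are given as a unit quaternion [w, x, y, z].
In Python, from workcell import env, viewer, ticket gives the robot as it stands. The module is installed in compiled form; this text tells all that it offers.
- The arm moves only by the tool jog_arm, never from a script. Its argument "targets" is a list of rows, each a list of 7 numbers: the turn, a rotation vector about the tool's x, y, z in rad, then the shift along the tool's x, y, z in cm, then the finger opening in cm, from 0 to 8.54. A call has 1 to 10 rows; each row is the pose to reach, as a shift and turn from the pose commanded when the call began, along the tool's axes at that moment; what a row does not reach only later rows make up. A row lasts 1/8 s, in which the tool goes at most 62.5 mm and 10.7 degrees, less where a joint would pass 70% of its speed; a pose out of reach is approached as far as the arm can. A call with a gripper value outside its range is refused whole. The fingers move at their own pace and stop on an object; "force" is the grip in N (left out, the last holds). Time passes only in rows, so rows that repeat a pose let the fingers close. It gives the time, the measured TCP pose, the force, the opening and the grip force at its end, in the units of the state.
- env.get_state(): the state, without advancing time (a new reading comes with each control period).
- viewer.get_image(name): name is "scene" or "top" or "wrist"; returns the picture (384x512x3 uint8, red, green, blue); there is no depth.
- viewer.camera_params(name): a dict with "mtx" (3x3 intrinsics, pixels), "xyz" and "rotation" of the camera in the world; the wrist camera has in their place "mount" (4x4, takes a point from camera to tool coordinates, whose origin is the TCP and whose axes are the flange's). Camera axes: x right, y down, z forward; pixel columns grow to the right and rows downward; lengths in m; the calibration is good to about 2 mm. A picture is of the moment at which its call begins: read the wrist's pose just before it. camera_params takes no time and is no camera call.
- ticket.sign_off(): hands the job in; it is judged then, once.
The state is a dict: "clock": time; "joint_pos": joint angles; "dq": joint speeds; "effort": joint torques, N m; "eef_pos": TCP position; "tcp_rot": TCP orientation; "force": force on the tool from outside, world axes, zero at the start; "moment": the same for the moment, N m; "width": finger opening in m; "grasp_force": force on a finger pad.
Only numpy, scipy, OpenCV 4.12 (cv2) and the standard library are available. Lean on these libraries where they do the work, as an engineer would, in place of code of your own. Each camera call takes 0.05 s, during which the arm holds its last target. There are 200 camera calls.

## Working session

There is one attempt and no reset: what is moved stays moved. The work goes in short steps, Python scripts to look and compute and a tool call to move; the robot and the scene stay as the last step left them, time stands still between calls to the robot, and variables do not carry over. Pictures are saved under pics/ and viewed, at most 10 in all, crops included, and the job is handed in when it is done.

Besides the shell and the picture viewer there is one more tool, called after ">>>" as name(argument=value, ...), one argument or row to a line, values as JSON. jog_arm: Moves the arm, as the interface text tells. Its arguments: {"type":"object","properties":{"targets":{"type":"array","items":{"type":"array","items":{"type":"number"}}},"force":{"type":"number"}},"required":["targets"]}

```bash
mkdir -p pics
python3 - <<'E'
from workcell import env, viewer
import cv2
s=env.get_state();print({k:s[k] for k in('clock','eef_pos','tcp_rot','force','width')})
for n in('scene','top'):
    cv2.imwrite(f'pics/{n}0.png',cv2.resize(viewer.get_image(n)[:,:,::-1],(800,600)))
    p=viewer.camera_params(n);print(n,p)
E
```

```text
{'clock': 0.0, 'eef_pos': array([0.19868495, 0.512568  , 0.24167093]), 'tcp_rot': array([-2.13518429e-04,  1.83886568e-01,  9.82947246e-01, -6.29611369e-04]), 'force': array([-0.21723178,  0.25523325,  0.28610102]), 'width': 0.08539248664914233}
scene {'mtx': array([[425.81419161,   0.        , 253.20019804],
       [  0.        , 425.81419161, 190.8247184 ],
       [  0.        ,   0.        ,   1.        ]]), 'xyz': array([-0.12183372, -0.5781751 ,  0.80727444]), 'rotation': array([-0.38130309,  0.79194105, -0.42902441,  0.20826758])}
top {'mtx': array([[475.80671436,   0.        , 258.484611  ],
       [  0.        , 475.80671436, 190.44100892],
       [  0.        ,   0.        ,   1.        ]]), 'xyz': array([ 0.33067576, -0.12747364,  1.40337443]), 'rotation': array([ 0.06028476, -0.69888031,  0.70929704, -0.06949655])}
```

View pics/top0.png

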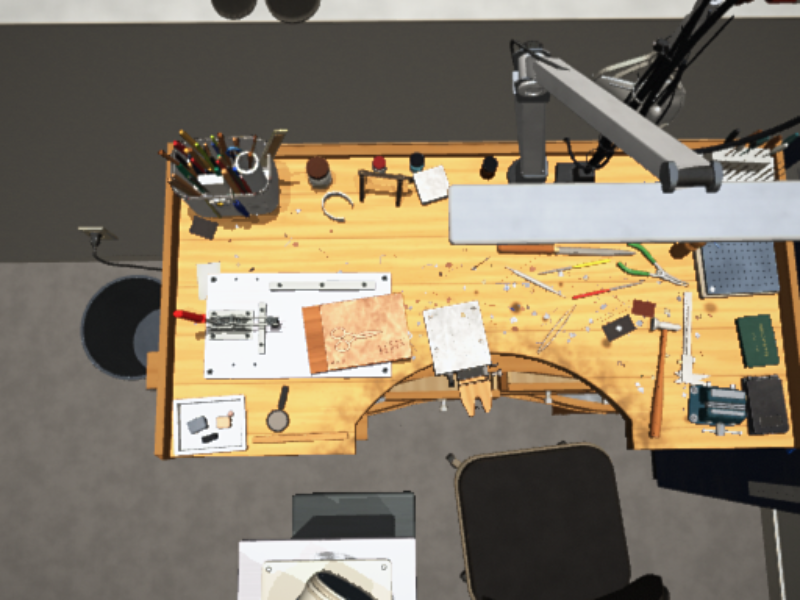

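View pics/scene0.png

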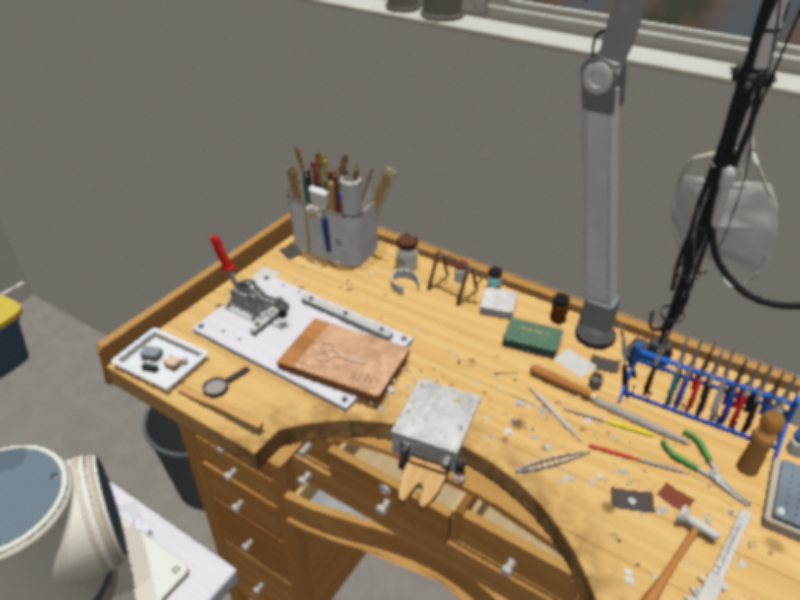

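The top view shows the plate with corners near (208,274) and (391,377). The board is around (357,333), the clamp around (245,322), and the red grip at (175–205,315) leans to +y, so the clamp looks open. Next I'll take an enlarged crop for accurate pixels.

```bash
cat > h.py <<'E'
from workcell import env, viewer
import cv2, numpy as np
from scipy.spatial.transform import Rotation as R
def cam(n):
    p=viewer.camera_params(n); q=p['rotation']
    return p['mtx'],p['xyz'],R.from_quat(np.roll(q,-1)).as_matrix()
def ray(n,uv,z):
    K,c,M=cam(n); d=M@np.linalg.solve(K,[uv[0],uv[1],1]); return c+d*(z-c[2])/d[2]
def proj(n,P):
    K,c,M=cam(n); v=K@(M.T@(np.array(P)-c)); return v[:2]/v[2]
E
python3 - <<'E'
from h import *
print(proj('top',[0,0,0]),proj('top',env.get_state()['eef_pos']))
im=viewer.get_image('top')[:,:,::-1]
x0,y0,w,h=100,165,170,85
cv2.imwrite('pics/top1.png',cv2.resize(im[y0:y0+h,x0:x0+w],None,fx=4.7,fy=4.7,interpolation=cv2.INTER_CUBIC))
im=viewer.get_image('scene')[:,:,::-1]
cv2.imwrite('pics/sc1.png',cv2.resize(im[140:270,115:275],None,fx=4.6,fy=4.6,interpolation=cv2.INTER_CUBIC))
E
```

```text
[208.45838651 401.1482206 ] [-21.06339968 340.98099468]
```

View pics/top1.png

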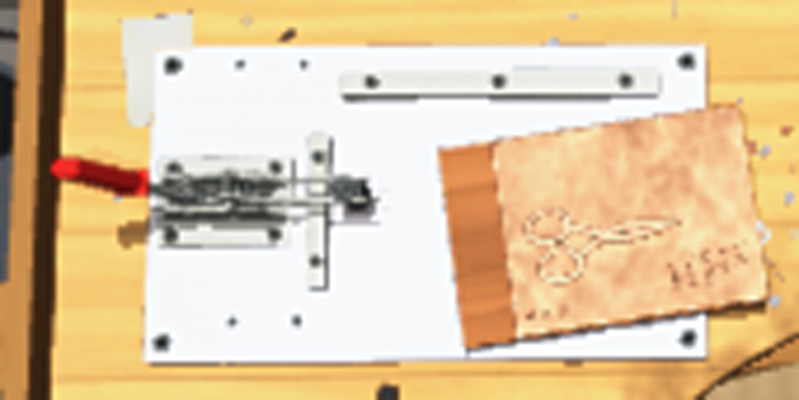

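View pics/sc1.png

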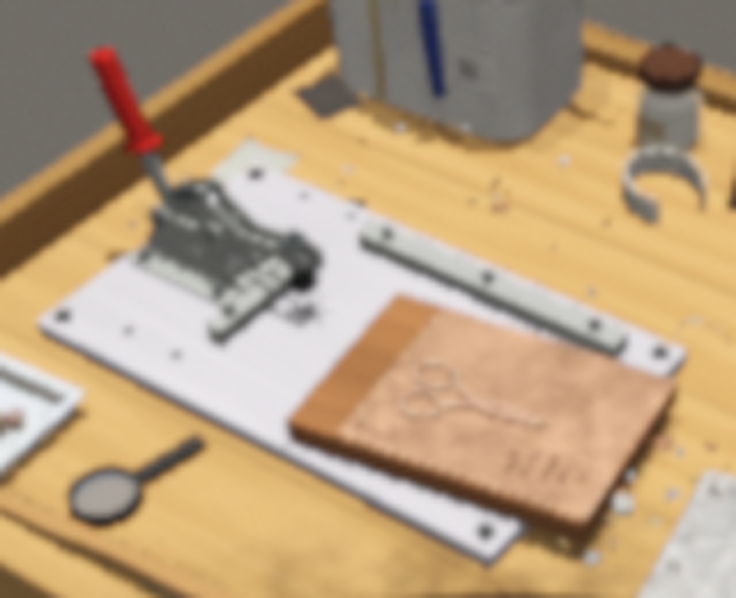

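Pixels in the top crop:
- Plate corners: (157,45), (706,45), (706,359), (148,359)
- Fence near edge: (342,97)–(660,97)
- Stop right edge: about x=329
- Board corners: (440,148), (467,350), (740,104), (770,300)
- Grip: from (62,168) to (148,184)

The scene crop shows the handle leaning back, with the grip end at (102,55).

Run:
```python
from h import *
np.set_printoptions(precision=4,suppress=True)
T=lambda c:(np.array(c)+.5)/4.7-.5+[100,165]
S=lambda c:(np.array(c)+.5)/4.6-.5+[115,140]
def show(d,z):
    for k,v in d.items(): print(k,ray('top',T(v),z))
show(dict(TL=(157,45),TR=(706,45),BR=(706,359),BL=(148,359)),.012)
show(dict(f0=(342,96),f1=(660,94),s0=(332,135),s1=(328,289)),.026)
show(dict(b0=(440,148),b1=(467,350)),.030); show(dict(c0=(740,104),c1=(770,300)),.031)
def tri(a,b):
    K,c,M=cam('top');d=M@np.linalg.solve(K,[*T(a),1]);K,e,N=cam('scene');g=N@np.linalg.solve(K,[*S(b),1])
    t=np.linalg.lstsq(np.c_[d,-g],e-c,rcond=None)[0];return c+d*t[0],e+g*t[1]
print('gripend',tri((62,168),(102,55)));print('gripbase',tri((148,184),(145,148)))
print('foot',tri((357,195),(303,278)))
print('loupe',ray('scene',S((135,460)),.0),ray('scene',S((200,442)),.0))
```

```text
TL [0.6437 0.2259 0.012 ]
TR [ 0.639  -0.1226  0.012 ]
BR [ 0.4396 -0.1201  0.012 ]
BL [0.4448 0.2251 0.012 ]
f0 [0.6063 0.1058 0.026 ]
f1 [ 0.6048 -0.0934  0.026 ]
s0 [0.5815 0.1116 0.026 ]
s1 [0.4851 0.1123 0.026 ]
b0 [0.5716 0.0437 0.03  ]
b1 [0.4459 0.026  0.03  ]
c0 [ 0.5968 -0.1434  0.031 ]
c1 [ 0.4737 -0.16    0.031 ]
gripend (array([0.5423, 0.2426, 0.1484]), array([0.543 , 0.242 , 0.1484]))
gripbase (array([0.5413, 0.2077, 0.0938]), array([0.5369, 0.2116, 0.0941]))
foot (array([0.5411, 0.093 , 0.0408]), array([0.5402, 0.0939, 0.0408]))
loupe [0.3963 0.1027 0.    ] [0.4279 0.0815 0.    ]
```

>>> jog_arm(
  targets=[
    [0,0,-0.1,-5,-2,0,0],
    [0,0,-0.2,-10,-4.5,0,0],
    [0,0,-0.3,-15,-7,0,0],
    [0,0,-0.358,-20,-9,0,0],
    [0,0,-0.358,-25,-11.5,0,0],
    [0,0,-0.358,-30,-13.5,0,0],
    [0,0,-0.358,-35,-16,0,0],
    [0,0,-0.358,-40,-18,0,0],
    [0,0,-0.358,-44.5,-20,0,0],
    [0,0,-0.358,-44.5,-20,0,0],
  ],
  force=40,
)

```text
clock: 1.45
eef_pos: [0.5434, 0.163, 0.2413]
tcp_rot: [-0.0, 0.008, 1.0, -0.0]
force: [-0.9, 0.4, -0.1]
width: 0.0
grasp_force: 0.0
```

>>> jog_arm(
  targets=[
    [0,0,0,0,0,4,0],
    [0,0,0,0,0,7,0],
    [0,0,0,0,0,9,0],
    [0,0,0,0,0,10.5,0],
    [0,0,0,0,0,11.5,0],
    [0,0,0,0,0,12,0],
    [0,0,0,0,0.5,12.5,0],
    [0,0,0,0,1,12.5,0],
    [0,0,0,0,1.5,12.5,0],
    [0,0,0,0,2,12.5,0],
  ],
)

```text
clock: 2.7
eef_pos: [0.5418, 0.186, 0.1176]
tcp_rot: [0.0, 0.006, 1.0, 0.0]
force: [0.1, -0.0, -0.3]
width: 0.0001
grasp_force: 0.0
```

Free so far, so I'll push on to +y until contact.

>>> jog_arm(
  targets=[
    [0,0,0,0,0.4,0,0],
    [0,0,0,0,0.8,0,0],
    [0,0,0,0,1.2,0,0],
    [0,0,0,0,1.6,0,0],
    [0,0,0,0,2.0,0,0],
  ],
)

```text
clock: 3.32
eef_pos: [0.542, 0.2054, 0.1173]
tcp_rot: [0.0, 0.006, 1.0, -0.0]
force: [1.1, -3.2, 0.7]
width: -0.0001
grasp_force: 1.3
```

>>> jog_arm(
  targets=[
    [0,0,0,0,0.4,0.1,0],
    [0,0,0,0,0.8,0.2,0],
    [0,0,0,0,1.2,0.3,0],
    [0,0,0,0,1.6,0.4,0],
    [0,0,0,0,2.0,0.5,0],
  ],
)

```text
clock: 3.95
eef_pos: [0.5419, 0.225, 0.1119]
tcp_rot: [-0.0, 0.006, 1.0, -0.001]
force: [-0.4, -6.4, 0.2]
width: 0.0001
grasp_force: 2.4
```

>>> jog_arm(
  targets=[
    [0,0,0,0,0.3,0.1,0],
    [0,0,0,0,0.6,0.2,0],
    [0,0,0,0,0.9,0.3,0],
    [0,0,0,0,1.2,0.4,0],
  ],
)

```text
clock: 4.45
eef_pos: [0.5421, 0.2369, 0.1081]
tcp_rot: [-0.0, 0.006, 1.0, -0.001]
force: [0.5, -6.2, 0.2]
width: -0.0003
grasp_force: 2.5
```

>>> jog_arm(
  targets=[
    [0,0,0,0,0.2,0.1,0],
    [0,0,0,0,0.4,0.2,0],
    [0,0,0,0,0.6,0.2,0],
  ],
)

```text
clock: 4.82
eef_pos: [0.5422, 0.2429, 0.1061]
tcp_rot: [-0.0, 0.006, 1.0, -0.001]
force: [0.1, -6.1, 1.0]
width: 0.0002
grasp_force: 2.4
```

>>> jog_arm(
  targets=[
    [0,0,0,0,0.2,0,0],
    [0,0,0,0,0.4,0.1,0],
    [0,0,0,0,0.5,0.1,0],
  ],
)

```text
clock: 5.2
eef_pos: [0.5423, 0.2445, 0.1059]
tcp_rot: [0.0, 0.007, 1.0, -0.004]
force: [-2.1, -27.1, 10.8]
width: -0.0001
grasp_force: 12.9
```

>>> jog_arm(
  targets=[
    [0,0,0,0,-1,-1,0],
    [0,0,0,0,-1.5,-5,0],
    [0,0,0,0,-2,-9,0],
    [0,0,0,2,-8,-9,8.5],
    [0,0,0,5,-13,-9,8.5],
    [0,0,0,8,-18,-9,8.5],
    [0,0,0,11,-23,-9,8.5],
    [0,0,0,12.7,-27,-7,8.5],
    [0,0,0,12.7,-29.5,-5,8.5],
    [0,0,0,12.7,-29.5,-3,8.5],
  ],
)

```text
clock: 6.45
eef_pos: [0.4121, -0.0462, 0.1351]
tcp_rot: [0.001, 0.007, 1.0, 0.0]
force: [0.2, -0.0, 0.5]
width: 0.0851
grasp_force: 0.0
```

Run:
```python
from h import *
s=env.get_state();print(env.tcp_to_tips,s['eef_pos'],s['width'],s['joint_pos'],s['force'])
im=viewer.get_image('top')[:,:,::-1]
a=cv2.resize(im[165:250,100:270],None,fx=4.7,fy=4.7,interpolation=cv2.INTER_CUBIC)
cv2.imwrite('pics/top2.png',a)
```

```text
0.011 [ 0.41207859 -0.04619668  0.13513127] 0.08510250199018947 [-3.15227849e-01  9.18750110e-02 -4.74963696e-01  1.00250723e+00
  8.37621729e-04 -3.01046290e-01] [ 0.1667856  -0.04657594  0.53316221]
```

View pics/top2.png

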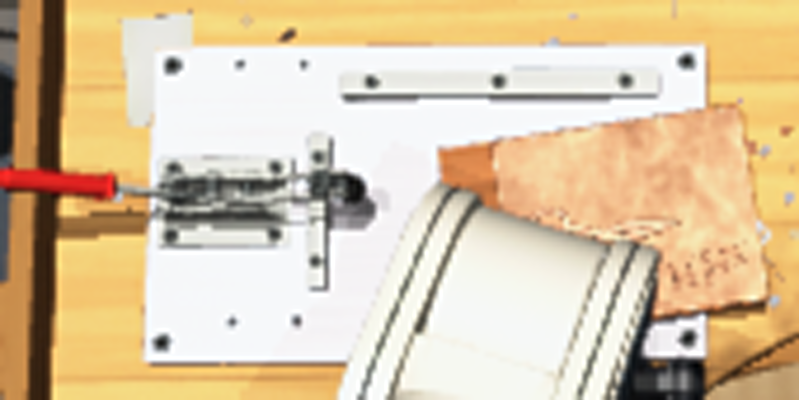

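>>> jog_arm(
  targets=[
    [0,0,0,0,0,4,8.5],
    [0,0,0,0,0,8,8.5],
    [0,0,0,0,0,10.5,8.5],
    [0,0,0,0,0,11.5,8.5],
    [0,0,0,0,0,12,8.5],
    [0,0,0,0,0,12.2,8.5],
    [0,0,0,0,0,12.4,8.5],
    [0,0,0,0,0,12.4,8.5],
  ],
)

```text
clock: 7.5
eef_pos: [0.4121, -0.045, 0.0116]
tcp_rot: [0.0, 0.006, 1.0, -0.0]
force: [-0.5, 0.0, -0.4]
width: 0.085
grasp_force: 0.0
```

>>> jog_arm(
  targets=[
    [0,0,0,0,0,0.2,8.5],
    [0,0,0,0,0,0.4,8.5],
    [0,0,0,0,0,0.6,8.5],
    [0,0,0,0,0,0.8,8.5],
  ],
)

```text
clock: 8.0
eef_pos: [0.4119, -0.045, 0.0031]
tcp_rot: [-0.0, 0.006, 1.0, 0.0]
force: [0.2, 0.2, 0.9]
width: 0.0852
grasp_force: 0.0
```

>>> jog_arm(
  targets=[
    [0,0,0,0,0,-1.2,8.5],
    [0,0,0,-1,0,-1.2,8.5],
    [0,0,0,-2,0,-1.2,8.5],
    [0,0,0,-2.4,0,-1.2,8.5],
    [0,0,0,-2.8,0,-1.2,8.5],
    [0,0,0,-3.2,0,-1.2,8.5],
    [0,0,0,-3.6,0,-1.2,8.5],
    [0,0,0,-4.0,0,-1.2,8.5],
    [0,0,0,-4.3,0,-1.2,8.5],
    [0,0,0,-4.6,0,-1.2,8.5],
  ],
)

```text
clock: 9.25
eef_pos: [0.4581, -0.0455, 0.0153]
tcp_rot: [-0.0, 0.006, 1.0, 0.0]
force: [-1.3, 1.4, -0.3]
width: 0.085
grasp_force: 0.6
```

>>> jog_arm(
  targets=[
    [0,0,0,-0.3,0,0,8.5],
    [0,0,0,-0.6,0,0,8.5],
    [0,0,0,-0.8,0,0,8.5],
    [0,0,0,-0.9,0,0,8.5],
  ],
)

```text
clock: 9.75
eef_pos: [0.467, -0.0456, 0.0153]
tcp_rot: [-0.0, 0.006, 1.0, 0.0]
force: [-1.4, 0.5, -0.2]
width: 0.0854
grasp_force: 0.8
```

>>> jog_arm(
  targets=[
    [0,0,0,-0.15,0,0,8.5],
    [0,0,0,-0.3,0,0,8.5],
    [0,0,0,-0.45,0,0,8.5],
  ],
)

```text
clock: 10.12
eef_pos: [0.4696, -0.0456, 0.0151]
tcp_rot: [-0.002, 0.006, 1.0, -0.0]
force: [-13.6, -1.4, 9.8]
width: 0.0847
grasp_force: 6.9
```

>>> jog_arm(
  targets=[
    [0,0,0,1.5,0,0,8.5],
    [0,0,0,2,0,-5,8.5],
    [0,0,0.18,1,-4,-8,8.5],
    [0,0,0.36,-1,-8,-8,8.5],
    [0,0,0.54,-3,-12,-8,8.5],
    [0,0,0.72,-5,-16,-8,8.5],
    [0,0,0.9,-6.2,-17.5,-8,8.5],
    [0,0,1.08,-6.2,-17.5,-8,8.5],
    [0,0,1.26,-6.2,-17.5,-8,8.5],
    [0,0,1.44,-6.2,-17.5,-8,8.5],
  ],
)

```text
clock: 11.38
eef_pos: [0.5311, -0.2216, 0.0952]
tcp_rot: [0.0, 0.666, 0.746, 0.0]
force: [0.1, 0.5, 0.4]
width: 0.0849
grasp_force: 0.0
```

>>> jog_arm(
  targets=[
    [0,0,0.131,0,0,0,8.5],
    [0,0,0.131,0,0,0,8.5],
  ],
)

```text
clock: 11.62
eef_pos: [0.5312, -0.2215, 0.0954]
tcp_rot: [0.0, 0.711, 0.703, 0.0]
force: [1.3, -0.5, -0.5]
width: 0.0853
grasp_force: 0.0
```

Run:
```python
from h import *
s=env.get_state();print(s['eef_pos'],s['tcp_rot'],s['joint_pos'])
im=viewer.get_image('top')[:,:,::-1]
cv2.imwrite('pics/top3.png',cv2.resize(im[165:250,130:300],None,fx=4.7,fy=4.7,interpolation=cv2.INTER_CUBIC))
```

```text
[ 0.53116337 -0.22147535  0.09537095] [2.56621110e-04 7.11087570e-01 7.03103404e-01 7.74688884e-05] [-5.40838859e-01  3.81083600e-01 -1.86572296e-01  1.00260481e+00
  2.30331802e-05  1.04124885e+00]
```

View pics/top3.png

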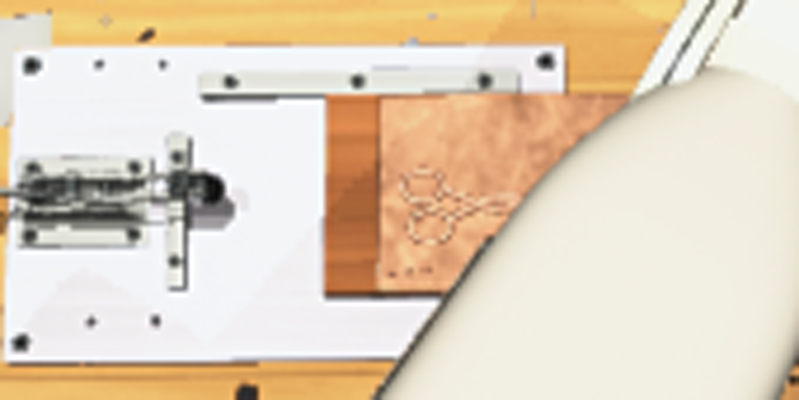

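Run:
```python
from h import *
np.set_printoptions(precision=4,suppress=True)
def tri(a,b):
    a=np.array(a)/1.5625;b=np.array(b)/1.5625
    K,c,M=cam('top');d=M@np.linalg.solve(K,[*a,1]);K,e,N=cam('scene');g=N@np.linalg.solve(K,[*b,1])
    t=np.linalg.lstsq(np.c_[d,-g],e-c,rcond=None)[0];return c+d*t[0],e+g*t[1]
for p in (((424,310),(418,382)),((480,301),(480,390)),((433,376),(395,430)),((491,369),(467,450))): print(*tri(*p))
a=cv2.imread('pics/top0.png')[260:420,380:520];b=cv2.imread('pics/scene0.png')[340:520,360:500]
a=cv2.resize(a,(400,457));b=cv2.resize(b,(400,514))[:457]
cv2.imwrite('pics/blk.png',np.hstack([a,b]))
```

```text
[ 0.5669 -0.1861 -0.0011] [ 0.5626 -0.1807 -0.0021]
[ 0.5775 -0.2906  0.0292] [ 0.5759 -0.2883  0.0286]
[ 0.4399 -0.2001  0.0063] [ 0.4475 -0.2094  0.0073]
[ 0.4503 -0.3078  0.0193] [ 0.4627 -0.326   0.0228]
```

View pics/blk.png

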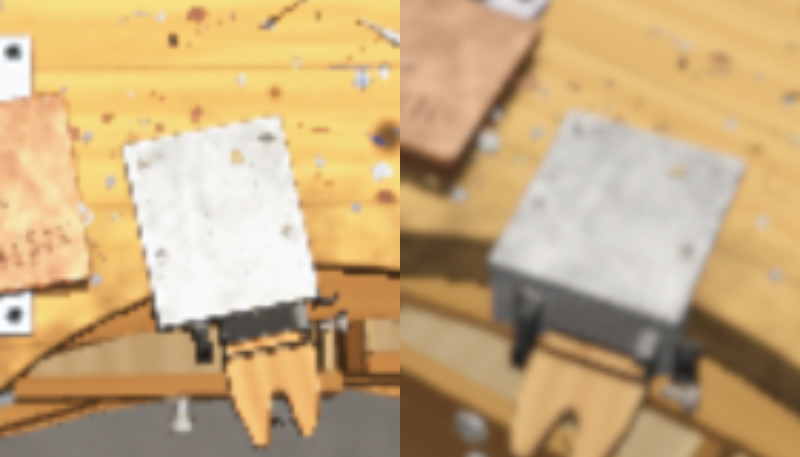

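Run:
```python
from h import *
np.set_printoptions(precision=4,suppress=True)
def tri(a,b):
    a=np.array(a)/1.5625;b=np.array(b)/1.5625
    K,c,M=cam('top');d=M@np.linalg.solve(K,[*a,1]);K,e,N=cam('scene');g=N@np.linalg.solve(K,[*b,1])
    t=np.linalg.lstsq(np.c_[d,-g],e-c,rcond=None)[0];return (c+d*t[0]+e+g*t[1])/2
for p in (((423,311),(419.5,379)),((478,301),(480.8,396)),((436,374),(391.5,431.7)),((491,364),(460.8,452))): print(tri(*p))
```

```text
[ 0.5635 -0.1835  0.006 ]
[ 0.5808 -0.2889  0.0107]
[ 0.4435 -0.2057  0.0049]
[ 0.4627 -0.3126  0.0082]
```

The anvil top is only about 7 mm high, so fingertips at about 18–20 mm will clear it.

>>> jog_arm(
  targets=[
    [0,0,0,0,0,4,8.5],
    [0,0,0,0,0,6.5,8.5],
    [0,0,0,0,0,7.4,8.5],
    [0,0,0,0,0,7.7,8.5],
    [0,0,0,1.5,0,7.7,8.5],
    [0,0,0,3,0,7.7,8.5],
    [0,0,0,3.5,0,7.7,8.5],
    [0,0,0,4,0,7.7,8.5],
    [0,0,0,4.5,0,7.7,8.5],
    [0,0,0,5,0,7.7,8.5],
  ],
)

```text
clock: 12.92
eef_pos: [0.532, -0.1713, 0.0183]
tcp_rot: [0.0, 0.711, 0.703, -0.0]
force: [-0.8, -1.6, 0.4]
width: 0.0851
grasp_force: 1.0
```

>>> jog_arm(
  targets=[
    [0,0,0,0.5,0,0,8.5],
    [0,0,0,1.2,0,0,8.5],
    [0,0,0,2.0,0,0,8.5],
    [0,0,0,2.8,0,0,8.5],
    [0,0,0,3.6,0,0,8.5],
    [0,0,0,4.4,0,0,8.5],
    [0,0,0,5.2,0,0,8.5],
    [0,0,0,6.0,0,0,8.5],
    [0,0,0,6.6,0,0,8.5],
    [0,0,0,7.0,0,0,8.5],
  ],
)

```text
clock: 14.18
eef_pos: [0.5328, -0.101, 0.0183]
tcp_rot: [-0.0, 0.711, 0.703, -0.0]
force: [-1.4, -3.5, 0.6]
width: 0.0846
grasp_force: 1.6
```

>>> jog_arm(
  targets=[
    [0,0,0,0.2,0,0,8.5],
    [0,0,0,0.4,0,0,8.5],
    [0,0,0,0.6,0,0,8.5],
    [0,0,0,0.8,0,0,8.5],
  ],
)

```text
clock: 14.68
eef_pos: [0.5329, -0.0934, 0.0183]
tcp_rot: [-0.0, 0.711, 0.703, -0.0]
force: [-1.5, -3.9, 0.7]
width: 0.0852
grasp_force: 1.7
```

>>> jog_arm(
  targets=[
    [0,0,0,0.15,0,0,8.5],
    [0,0,0,0.3,0,0,8.5],
    [0,0,0,0.45,0,0,8.5],
  ],
)

```text
clock: 15.05
eef_pos: [0.5329, -0.0889, 0.0183]
tcp_rot: [-0.0, 0.711, 0.703, -0.0]
force: [-1.7, -3.4, 0.1]
width: 0.0849
grasp_force: 1.7
```

>>> jog_arm(
  targets=[
    [0,0,0,0.15,0,0,8.5],
    [0,0,0,0.3,0,0,8.5],
    [0,0,0,0.4,0,0,8.5],
  ],
)

```text
clock: 15.42
eef_pos: [0.533, -0.0859, 0.0183]
tcp_rot: [0.001, 0.711, 0.703, -0.001]
force: [-3.1, -12.7, -1.3]
width: 0.0848
grasp_force: 6.2
```

>>> jog_arm(
  targets=[
    [0,0,0,-1.5,0,0,8.5],
    [0,0,0,-2.0,0,-5,8.5],
    [0,0,-0.18,0,-2,-9,8.5],
    [0,0,-0.36,3,-6,-9,8.5],
    [0,0,-0.54,6,-9,-9,8.5],
    [0,0,-0.72,7.6,-10.3,-9,8.5],
    [0,0,-0.9,7.6,-10.3,-9,8.5],
    [0,0,-1.08,7.6,-10.3,-9,8.5],
    [0,0,-1.26,7.6,-10.3,-9,8.5],
    [0,0,-1.44,7.6,-10.3,-9,8.5],
  ],
)

```text
clock: 16.68
eef_pos: [0.4311, -0.0077, 0.1084]
tcp_rot: [0.0, 0.068, 0.998, 0.001]
force: [-0.6, 0.6, 0.2]
width: 0.0851
grasp_force: 0.0
```

>>> jog_arm(
  targets=[
    [0,0,-0.131,0,0,3,8.5],
    [0,0,-0.131,0,0,6,8.5],
    [0,0,-0.131,0,0,8.5,8.5],
    [0,0,-0.131,0,0,9.2,8.5],
    [0,0,-0.131,0,0,9.2,8.5],
  ],
)

```text
clock: 17.3
eef_pos: [0.431, -0.0078, 0.0164]
tcp_rot: [-0.0, 0.006, 1.0, 0.0]
force: [0.3, -0.5, 0.1]
width: 0.085
grasp_force: 0.0
```

Next I'll push gently to +x; contact is expected at x≈0.469.

>>> jog_arm(
  targets=[
    [0,0,0,-1,0,0,8.5],
    [0,0,0,-2,0,0,8.5],
    [0,0,0,-3,0,0,8.5],
    [0,0,0,-3.4,0,0,8.5],
    [0,0,0,-3.6,0,0,8.5],
    [0,0,0,-3.75,0,0,8.5],
    [0,0,0,-3.9,0,0,8.5],
    [0,0,0,-3.95,0,0,8.5],
  ],
)

```text
clock: 18.3
eef_pos: [0.4697, -0.0081, 0.0162]
tcp_rot: [-0.001, 0.006, 1.0, 0.0]
force: [-4.5, -0.4, 2.7]
width: 0.0851
grasp_force: 2.0
```

>>> jog_arm(
  targets=[
    [0,0,0,1.5,0,0,8.5],
    [0,0,0,2,0,-5,8.5],
    [0,0,0,1,0,-11,0],
    [0,0,0,-1,3,-16.5,0],
    [0,0,0,-3,9,-16.5,0],
    [0,0,0,-5,15,-16.5,0],
    [0,0,0,-7,21,-16.5,0],
    [0,0,0,-7.2,27,-16.5,0],
    [0,0,0,-7.2,33,-16.5,0],
    [0,0,0,-7.2,35.3,-16.5,0],
  ],
)

```text
clock: 19.55
eef_pos: [0.5454, 0.3466, 0.1807]
tcp_rot: [-0.0, 0.004, 1.0, 0.0]
force: [0.5, -1.4, -0.3]
width: -0.0
grasp_force: 0.0
```

Run:
```python
from h import *
s=env.get_state();print(s['eef_pos'],s['force'],s['width'],s['clock'])
im=viewer.get_image('top')[:,:,::-1]
a=cv2.resize(im[165:250,90:230],None,fx=4.7,fy=4.7,interpolation=cv2.INTER_CUBIC)
cv2.imwrite('pics/top4.png',a)
```

```text
[0.54540277 0.3466436  0.18069099] [ 0.45331192 -1.39589273 -0.31010778] -3.599047187028819e-05 19.55
```

View pics/top4.png

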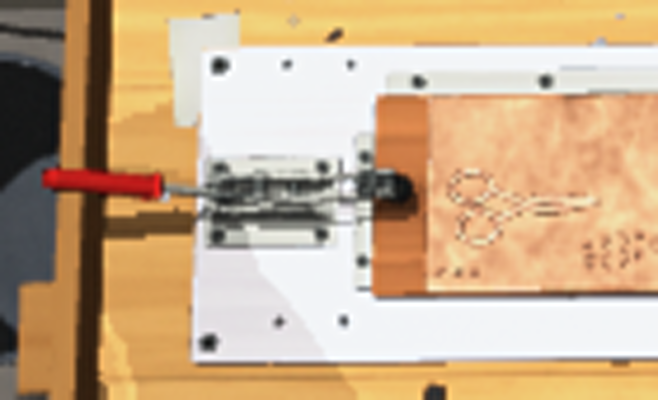

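>>> jog_arm(
  targets=[
    [0,0,0,0.3,0,3,0],
    [0,0,0,0.3,0,6,0],
    [0,0,0,0.3,0,8,0],
    [0,0,0,0.3,-1,8.2,0],
    [0,0,0,0.3,-2,8.2,0],
    [0,0,0,0.3,-2.5,8.2,0],
    [0,0,0,0.3,-3,8.2,0],
    [0,0,0,0.3,-3.5,8.2,0],
    [0,0,0,0.3,-4,8.2,0],
  ],
)

```text
clock: 20.72
eef_pos: [0.5437, 0.308, 0.1013]
tcp_rot: [0.001, 0.005, 1.0, 0.005]
force: [-3.8, 29.0, 16.2]
width: -0.0001
grasp_force: 14.6
```

The handle is wedging because the finger pushes straight and the grip end slides on it. I'll follow the handle's arc instead, rising while pushing.

>>> jog_arm(
  targets=[
    [0,0,0,0,0.1,-0.3,0],
    [0,0,0,0,-0.2,-0.7,0],
    [0,0,0,0,-0.6,-1.1,0],
    [0,0,0,0,-1.1,-1.6,0],
    [0,0,0,0,-1.6,-2.1,0],
    [0,0,0,0,-2.1,-2.5,0],
  ],
)

```text
clock: 21.48
eef_pos: [0.5434, 0.2853, 0.1262]
tcp_rot: [0.001, 0.005, 1.0, 0.003]
force: [-2.0, 10.9, 8.7]
width: -0.0002
grasp_force: 5.6
```

>>> jog_arm(
  targets=[
    [0,0,0,0,-0.4,-0.5,0],
    [0,0,0,0,-0.8,-0.9,0],
    [0,0,0,0,-1.3,-1.2,0],
    [0,0,0,0,-1.9,-1.5,0],
    [0,0,0,0,-2.5,-1.8,0],
    [0,0,0,0,-3.1,-2.1,0],
  ],
)

```text
clock: 22.22
eef_pos: [0.5426, 0.252, 0.1451]
tcp_rot: [-0.0, 0.006, 1.0, 0.0]
force: [1.0, 6.4, -4.0]
width: -0.0003
grasp_force: 2.8
```

>>> jog_arm(
  targets=[
    [0,0,0,0,-0.4,-0.1,0],
    [0,0,0,0,-0.8,-0.2,0],
    [0,0,0,0,-1.2,-0.3,0],
    [0,0,0,0,-1.5,-0.3,0],
    [0,0,0,0,-1.8,-0.3,0],
  ],
)

```text
clock: 22.85
eef_pos: [0.5425, 0.2342, 0.1488]
tcp_rot: [0.0, 0.006, 1.0, 0.001]
force: [0.6, 5.6, 4.7]
width: -0.0003
grasp_force: 2.7
```

>>> jog_arm(
  targets=[
    [0,0,0,0,-0.25,0,0],
    [0,0,0,0,-0.5,0,0],
    [0,0,0,0,-0.75,0,0],
    [0,0,0,0,-1.0,0,0],
  ],
)

```text
clock: 23.35
eef_pos: [0.542, 0.2236, 0.1481]
tcp_rot: [-0.0, 0.006, 1.0, -0.0]
force: [-0.7, 2.3, 1.5]
width: -0.0002
grasp_force: 1.1
```

>>> jog_arm(
  targets=[
    [0,0,0,0,-0.2,0,0],
    [0,0,0,0,-0.4,0,0],
    [0,0,0,0,-0.6,0,0],
  ],
)

```text
clock: 23.72
eef_pos: [0.542, 0.2192, 0.1482]
tcp_rot: [-0.0, 0.006, 1.0, 0.002]
force: [1.2, 14.3, 0.1]
width: 0.0001
grasp_force: 7.2
```

>>> jog_arm(
  targets=[
    [0,0,0,0,-0.1,0,0],
    [0,0,0,0,-0.2,0,0],
    [0,0,0,0,-0.2,0,0],
  ],
)

```text
clock: 24.1
eef_pos: [0.5419, 0.219, 0.1482]
tcp_rot: [-0.0, 0.005, 1.0, 0.003]
force: [0.4, 18.8, -1.3]
width: 0.0
grasp_force: 9.2
```

It is firmly against its stop, so I'll retreat and check.

>>> jog_arm(
  targets=[
    [0,0,0,0,1,0,0],
    [0,0,0,0,3,-1,0],
    [0,0,0,0,5,-4,0],
    [0,0,0,1,9,-8,0],
    [0,0,0,3,13,-9,0],
    [0,0,0,5,16,-9,0],
    [0,0,0,5,16,-9,0],
  ],
)

```text
clock: 24.98
eef_pos: [0.4925, 0.3781, 0.2381]
tcp_rot: [-0.0, 0.004, 1.0, -0.0]
force: [-0.2, -0.5, 0.8]
width: -0.0003
grasp_force: 0.0
```

Run:
```python
from h import *
s=env.get_state();print(s['eef_pos'],s['force'],s['clock'])
a=viewer.get_image('top')[165:250,100:270,::-1]; b=viewer.get_image('scene')[140:270,115:275,::-1]
a=cv2.resize(a,(400,200),interpolation=cv2.INTER_CUBIC);a=cv2.resize(viewer.get_image('top')[165:250,100:225,::-1],(400,272),interpolation=cv2.INTER_CUBIC)
b=cv2.resize(b,(400,325),interpolation=cv2.INTER_CUBIC)
cv2.imwrite('pics/fin.png',np.vstack([a,b]))
```

```text
[0.49254077 0.37814292 0.23812526] [-0.18266828 -0.51160913  0.79896057] 24.975
```

View pics/fin.png

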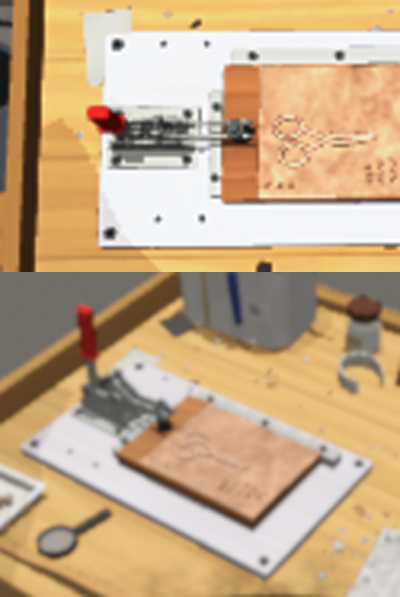

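Run:
```python
from h import *
for th in(-4,0,8,15):
    t=np.radians(th); print(th,*[((proj('scene',[.542,.2+s*np.sin(t),.046+s*np.cos(t)])-[115,140])*2.5+[0,272]).round(1) for s in(.044,.112)])
```

```text
-4 [ 91.  356.4] [ 85.1 307.9]
0 [ 89.  355.5] [ 79.9 305.5]
8 [ 85.1 354. ] [ 69.7 302.1]
15 [ 81.8 353.3] [ 61.3 300.5]
```

The observed grip, (92,360) to (84,308), matches the −4° shut position. I'll hand in.

```bash
python3 -c "
from workcell import ticket
print(ticket.sign_off())"
```

```text
the job is handed in; nothing more can be done
None
```

The board sits flush against the fence and end stop, the clamp is closed on its bare margin with the handle fully over, and I signed the job off at about 25 s. I judged this from the final pictures and the firm stop felt at the handle; the clamp's pressing force was not measured and sign-off returned no verdict.

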